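# Stroke the orange-knobbed slide carriage end to end

## Task

Check the linear slide with the orange knob for sticky spots: by its knob, run the carriage smoothly all the way to the black end stop, then all the way back to the yellow end stop, and let go of it parked there. Move it at an unhurried pace without flinging it, leave the blue-knobbed slide's carriage where it is, and do not shove the red coupling aside.

Things in the scene. Friction and masses are not known exactly. Their poses are not given: they have to be found in the camera images.
- orange_carriage (a joint): Travel of the orange-knobbed carriage, in m: 0 = against the yellow end stop, 0.16 = against the black one (hard stops). Starts in mid-travel; needs about 3 N to slide, stays where left. The slide is bolted to the bench in any direction: base plate 270 x 70 x 12 mm, at each end a stop block 20 mm long, 56 mm wide, top 40 mm above the bench.
- orange_knob (a point): Half-way up the upright round orange knob on the carriage, 70 mm above the bench. Knob 32 mm in diameter, from 44 to 96 mm above the bench. x of this point lies along the slide, from the yellow stop towards the black stop; z is up. The knob is fixed in the middle of a dark steel carriage 60 mm long (along x), 50 mm wide, top 44 mm above the bench.
- blue_knob (a point): Half-way up the blue knob of a second slide, alike in every other way (also with a yellow and a black stop), bolted down in any direction at the other place. Axes as for the orange knob. To be left alone.
- coupling_mid (a point): A loose red power coupling standing upright on the bench beyond the slides: 63 mm across at the foot, 24 mm at the top, 105 mm tall; this point is on its axis 50 mm above the bench. To be left alone.

How it is judged:
By the outcome, as a careful person would: the job done as asked, in the order asked, and still so for the second after the job is handed in, with the robot touching nothing.
It also fails if it takes over 35 s, if anything falls off the work surface, if the arm or the gripper's body presses on something with over 40 N, if the wrist force passes 120 N, or if a joint passes its speed limit or range.

## Robot

A 6-joint arm with a two-finger parallel gripper is mounted at the origin on the work surface. World frame = base frame: x ahead of the robot, y to its left, z up, the work surface at z = 0. Lengths are in m, angles in rad, forces in N, time in s.
With the tool pointing down it reaches from about 0.35 to 0.925 m from the base axis. Payload 6.4 kg.
Tool frame: the origin (TCP) lies on the front face of the gripper's body, between the roots of the fingers; the fingertips stand 73 mm ahead of it and the grasp point (between the pads) lies 54 mm ahead of it (ctrl.tcp_to_tips is the distance from the TCP to the fingertips, in m); x points along the fingers, y is the direction in which the jaws open and shut, and the axes are right-handed (so a half turn about x gives the same grasp; the last joint's range is limited). The gripper opens to 85 mm and grips with 20 to 120 N. Pads are 22 mm wide; open, the fingers measure 114 mm over their backs; the gripper's body (76 mm by 85 mm) begins 54 mm behind the grasp point. The pads swing forward as they close: fully open they stand 13 mm farther back than shut.
Start: joints at [-1.294, 0.245, 1.558, -0, 1.339, -0.174], TCP at [0.283, -0.585, 0.304] pointing down, gripper open.
Joint ranges: [-3.13, 3.13], [-1.02, 2.26], [0.13, 2.54], [-0.95, 4.09], [0.21, 2.88], [-2.74, 2.74]. Speed limits (rad/s): [2.57, 2.57, 3.14, 3.14, 3.14, 3.14].

## Interface

Orientations are given as a unit quaternion [w, x, y, z].
In Python, from bench import ctrl, optics gives the robot as it stands.
- The arm moves only by the shell command python3 -m crank 'ROWS' [FORCE]. ROWS is JSON, a list of rows, each an object with "travel": the shift along the tool's x, y, z in mm, a list of three; "dr": the turn, a rotation vector about the tool's x, y, z in rad, a list of three; "fingers": the opening in per cent of the stroke, from 0 (shut) to 100 (fully open). A call has 1 to 10 rows; each row shifts and turns the commanded pose from where the row before left it, along the tool's axes as they then stand; what a row does not reach is not made up. A row lasts 1/8 s, in which the tool goes at most 62.5 mm and 10.7 degrees, less where a joint would pass 70% of its speed; a pose out of reach is approached as far as the arm can. A call with a gripper value outside its range is refused whole. The fingers move at their own pace and stop on an object; FORCE is the grip in N (left out, the last holds). Time passes only in rows, so rows that do not move let the fingers close. It gives the time, the measured TCP pose, the force and the opening at its end, in the units of the state.
- ctrl.read_state(): the state, without advancing time (a new reading comes with each control period).
- optics.snapshot(name): name is "side" or "top" or "wrist"; returns (picture, depth): 384x512x3 uint8, red, green, blue; 384x512 float32, m along the optical axis (not along the pixel's ray), 0 where there is no reading.
- optics.get_calibration(name): a dict with "camera_matrix" (3x3 intrinsics, pixels), "distortion" ([k1, k2, p1, p2, k3] as OpenCV has them; the pictures are not rectified), "R" (3x3) and "t" (3): a world point X has camera coordinates R X + t. Camera axes: x right, y down, z forward; pixel columns grow to the right and rows downward; lengths in m; the calibration is good to about 2 mm. A picture is of the moment at which its call begins: read the wrist's pose just before it. get_calibration takes no time and is no camera call; for the wrist camera it gives the pose at the moment of the call.
- ctrl.sign_off(): hands the job in, once; it reports no verdict.
The state is a dict: "clock": time; "qpos": joint angles; "joint_vel": joint speeds; "effort": joint torques, N m; "eef_pos": TCP position; "tool_rot": TCP orientation; "contact_force": force on the tool from outside, world axes, zero at the start; "torque": the same for the moment, N m; "finger_gap": finger opening in m.
Only numpy, scipy, OpenCV 4.12 (cv2) and the standard library are available. Lean on these libraries where they do the work, as an engineer would, in place of code of your own. Each camera call takes 0.05 s, during which the arm holds its last target.

## Working session

There is one attempt and no reset: what is moved stays moved. The work goes in short steps, Python scripts to look and compute and a shell command to move; the robot and the scene stay as the last step left them, time stands still between calls to the robot, and variables do not carry over. Pictures are saved under pics/ and viewed, and the job is handed in when it is done.

```bash
ls; mkdir -p pics; python3 - <<'E'
from bench import ctrl, optics
import cv2
for n in ("side","top"):
    p,d=optics.snapshot(n); cv2.imwrite(f"pics/{n}0.png",p[:,:,::-1])
    c=optics.get_calibration(n); print(n,c)
s=ctrl.read_state(); print(s, ctrl.tcp_to_tips)
E
```

```text
pics
side {'camera_matrix': array([[498.6891667 ,   0.        , 253.19069837],
       [  0.        , 498.6891667 , 186.30810358],
       [  0.        ,   0.        ,   1.        ]]), 'distortion': array([-0.05321875,  0.        ,  0.        ,  0.        ,  0.        ]), 'R': array([[ 0.98721618, -0.15896269, -0.01162206],
       [-0.11956825, -0.6903985 , -0.71347975],
       [ 0.10539281,  0.70574838, -0.70057946]]), 't': array([-0.62067532,  0.11837573,  1.075173  ])}
top {'camera_matrix': array([[457.12924948,   0.        , 249.3504044 ],
       [  0.        , 457.12924948, 183.73009403],
       [  0.        ,   0.        ,   1.        ]]), 'distortion': array([-0.14936609,  0.        ,  0.        ,  0.        ,  0.        ]), 'R': array([[ 0.01936749, -0.99962109,  0.01955954],
       [-0.99587885, -0.02102125, -0.08822376],
       [ 0.0886015 , -0.01777026, -0.99590863]]), 't': array([-0.05095887,  0.64786288,  0.95131622])}
{'clock': 0.1, 'qpos': array([-1.29409688e+00,  2.45742074e-01,  1.55889685e+00,  2.02136587e-05,
        1.33870172e+00, -1.74098385e-01]), 'joint_vel': array([ 0.00105257, -0.00261191, -0.00268155, -0.00010155,  0.00141244,
        0.00053357]), 'effort': array([ 1.97117719e-03, -4.30665278e+01, -3.27132046e+01, -1.13670981e-04,
        2.81667963e-03, -1.00717727e-05]), 'eef_pos': array([ 0.2830994 , -0.58469192,  0.30288924]), 'tool_rot': array([-0.15741575, -0.6891959 , -0.15865086,  0.68924539]), 'contact_force': array([-0.37172119, -0.08816119, -0.34217088]), 'torque': array([-0.07175578,  0.01762247, -0.00931493]), 'finger_gap': 0.08527284939788712} 0.0726
```

View pics/top0.png

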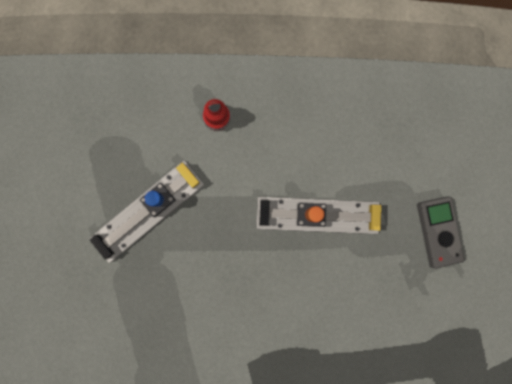

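View pics/side0.png

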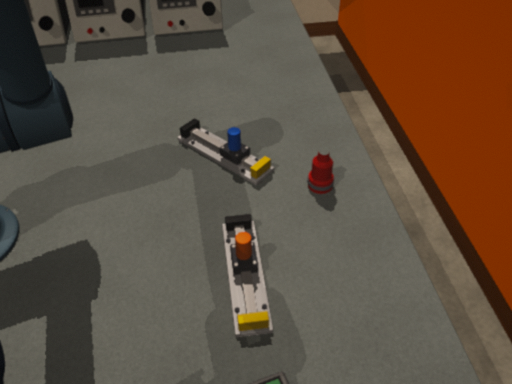

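The top view shows the orange knob at about (316,214), its black stop at (265,213) and its yellow stop at (376,217). The blue knob is at (154,199) and the coupling at (215,113). The side view agrees.

```bash
cat > h.py <<'E'
from bench import ctrl, optics
import cv2, numpy as np
def ray(n,uv,z,c=None):
    c=c or optics.get_calibration(n)
    p=cv2.undistortPoints(np.array([[uv]],float),c["camera_matrix"],c["distortion"])[0,0]
    R=np.array(c["R"]);t=np.array(c["t"]);o=-R.T@t;d=R.T@np.array([p[0],p[1],1])
    return o+d*(z-o[2])/d[2]
def blobs(img,lo,hi,amin=40):
    h=cv2.cvtColor(img,cv2.COLOR_RGB2HSV);m=cv2.inRange(h,np.array(lo),np.array(hi))
    n,l,s,c=cv2.connectedComponentsWithStats(m)
    return [(c[i],s[i]) for i in range(1,n) if s[i][4]>=amin]
COL={'orange':((4,170,120),(16,255,255)),'yellow':((20,150,100),(32,255,255)),'blue':((100,150,60),(125,255,255)),'black':((0,0,0),(179,255,32))}
E
python3 - <<'E'
from h import *
p,d=optics.snapshot("top")
for k,z in (('orange',.09),('yellow',.04),('blue',.09),('black',.04)):
    for c,s in blobs(p,*COL[k]):
        if s[4]<1500: print(k,c.round(1),s,ray("top",c,z).round(4),d[int(c[1]),int(c[0])])
p,d=optics.snapshot("side")
for k,z in (('orange',.07),('yellow',.033),('blue',.07)):
    for c,s in blobs(p,*COL[k]):
        if s[4]<1500: print('side',k,c.round(1),s,ray("side",c,z).round(4))
E
```

```text
orange [314.7 213.9] [307 207  17  14 191] [ 0.5852 -0.1695  0.09  ] 0.910239
yellow [187.7 175. ] [178 165  20  21 161] [0.6636 0.0937 0.04  ] 0.9694996
yellow [375.1 217.1] [370 206  11  23 202] [ 0.5815 -0.3088  0.04  ] 0.9666378
blue [153.7 198.5] [146 191  17  15 187] [0.6095 0.155  0.09  ] 0.90209764
black [445.  239.9] [439 234  13  12  76] [ 0.5337 -0.4673  0.04  ] 0.9640231
side orange [242.9 237.6] [235 232  16  12 155] [ 0.585  -0.1488  0.07  ]
side yellow [259.9 163.5] [250 156  21  16 144] [0.6619 0.1019 0.033 ]
side yellow [252.5 317.4] [238 312  31  13 290] [ 0.5786 -0.3058  0.033 ]
side blue [233.  137.9] [228 128  12  23 200] [0.6064 0.1638 0.07  ]
```

```bash
python3 - <<'E'
from h import *
p,d=optics.snapshot("top")
h=cv2.cvtColor(p,cv2.COLOR_RGB2HSV)
sub=p[195:235,252:280]; m=(sub.max(2)<45).astype(np.uint8)
n,l,s,c=cv2.connectedComponentsWithStats(m)
for i in range(1,n):
    if s[i][4]>40:
        q=c[i]+[252,195]; print(q,s[i]); b=ray("top",q,.04); print(b)
# orange top face: bbox
m=cv2.inRange(h,np.array([2,150,80]),np.array([18,255,255]))[200:230,295:335]
ys,xs=np.where(m); print(xs.min()+295,xs.max()+295,ys.min()+200,ys.max()+200,len(xs))
for z in (.096,.07): print(ray("top",[xs.mean()+295,ys.mean()+200],z))
x=optics.get_calibration("top");print(-x["R"].T@x["t"])
cv2.imwrite("pics/crop.png",cv2.resize(p[190:245,245:395,::-1],None,fx=5,fy=5))
E
```

```text
[264.4556962  212.24683544] [  9   6   8  23 158]
[ 0.58801037 -0.07072062  0.04      ]
306 323 207 221 225
[ 0.58480497 -0.16823361  0.096     ]
[ 0.58545994 -0.17245895  0.07      ]
[ 0.56189184 -0.02041554  1.00557766]
```

View pics/crop.png

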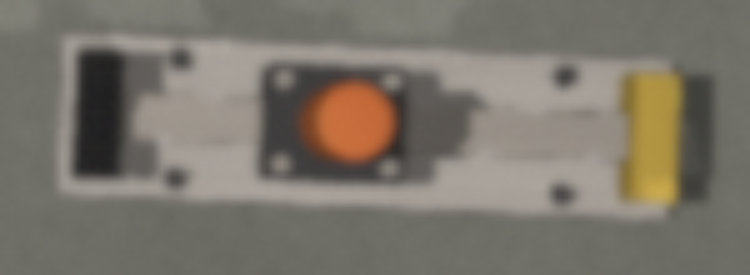

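```bash
python3 - <<'E'
from h import *
from scipy.spatial.transform import Rotation as Ro
s=ctrl.read_state(); w,x,y,z=s["tool_rot"]; R=Ro.from_quat([x,y,z,w]); M=R.as_matrix(); print(M.round(3),s['clock'],s['eef_pos'])
u=np.array([.0065,.238,0]);u/=np.linalg.norm(u)
for sg in (1,-1):
  for yv in (u*sg, np.cross(u,[0,0,1])*sg):
    xt=np.array([0,0,-1.]);T=np.stack([xt,yv,np.cross(xt,yv)],1)
    print(yv.round(3),(R.inv()*Ro.from_matrix(T)).as_rotvec().round(3))
tgt=np.array([.585,-.170,.20]); print(M.T@(tgt-s['eef_pos'])*1000)
E
```

```text
[[-0.     0.436 -0.9  ]
 [ 0.001 -0.9   -0.436]
 [-1.    -0.001 -0.   ]] 0.25 [ 0.28314766 -0.58485887  0.3033374 ]
[0.027 1.    0.   ] [-2.663e+00 -1.000e-03  0.000e+00]
[ 1.    -0.027  0.   ] [-1.093e+00 -1.000e-03  1.000e-03]
[-0.027 -1.    -0.   ] [0.478 0.    0.001]
[-1.     0.027 -0.   ] [2.049e+00 1.000e-03 1.000e-03]
[ 103.63952909 -241.79131672 -452.43468689]
```

```bash
python3 -m crank '[{"travel":[0,-12,-22],"dr":[0,0,0],"fingers":100},{"travel":[0,-24,-45],"dr":[0,0,0],"fingers":100},{"travel":[0,-27,-50],"dr":[0,0,0],"fingers":100},{"travel":[0,-27,-50],"dr":[0,0,0],"fingers":100},{"travel":[0,-27,-50],"dr":[0,0,0],"fingers":100},{"travel":[0,-27,-50],"dr":[0,0,0],"fingers":100},{"travel":[0,-27,-50],"dr":[0,0,0],"fingers":100},{"travel":[0,-27,-50],"dr":[0,0,0],"fingers":100},{"travel":[0,-27,-50],"dr":[0,0,0],"fingers":100},{"travel":[0,-17,-35],"dr":[0,0,0],"fingers":100}]' 30
python3 -m crank '[{"travel":[0,0,0],"dr":[0.1,0,0],"fingers":100},{"travel":[0,0,0],"dr":[0.14,0,0],"fingers":100},{"travel":[0,0,0],"dr":[0.14,0,0],"fingers":100},{"travel":[0,0,0],"dr":[0.098,0,0],"fingers":100},{"travel":[0,0,0],"dr":[0,0,0],"fingers":100}]'
cat >> h.py <<'E'
from scipy.spatial.transform import Rotation as Ro
def off(tgt):
    s=ctrl.read_state(); w,x,y,z=s["tool_rot"]; R=Ro.from_quat([x,y,z,w])
    print('clk',s['clock'],'pos',s['eef_pos'].round(4),'F',s['contact_force'].round(2),'gap',round(s['finger_gap'],4)); print(R.as_matrix().round(3)); print('tool mm',(R.inv().apply(np.array(tgt)-s['eef_pos'])*1000).round(1))
E
python3 - <<'E'
from h import *
off([.585,-.170,.128])
c=optics.get_calibration("wrist"); p,d=optics.snapshot("wrist"); cv2.imwrite("pics/w1.png",p[:,:,::-1])
for k,z in (('orange',.096),('yellow',.04)):
    for q,s in blobs(p,*COL[k]): print(k,q,s,ray("wrist",q,z,c).round(4))
E
```

```text
clock: 1.5
eef_pos: [0.5854, -0.1667, 0.304]
tool_rot: [0.159, 0.689, 0.159, -0.689]
contact_force: [0.2, -0.8, 0.5]
finger_gap: 0.0853
clock: 2.12
eef_pos: [0.5844, -0.1691, 0.3038]
tool_rot: [0.009, -0.707, 0.009, 0.707]
contact_force: [-0.3, -0.7, -0.5]
finger_gap: 0.0854
clk 2.125 pos [ 0.5844 -0.1691  0.3038] F [-0.26 -0.68 -0.49] gap 0.0854
[[-0.    -0.025 -1.   ]
 [ 0.    -1.     0.025]
 [-1.    -0.     0.   ]]
tool mm [175.8   0.9  -0.6]
orange [253.66033254 182.9631829 ] [237 168  34  31 842] [ 0.5865 -0.1695  0.096 ]
yellow [ 15.1024531  111.04906205] [  0  86  35  46 693] [0.661  0.0903 0.04  ]
yellow [377.45576132 172.49691358] [362 146  29  51 972] [ 0.5818 -0.307   0.04  ]
```

View pics/w1.png

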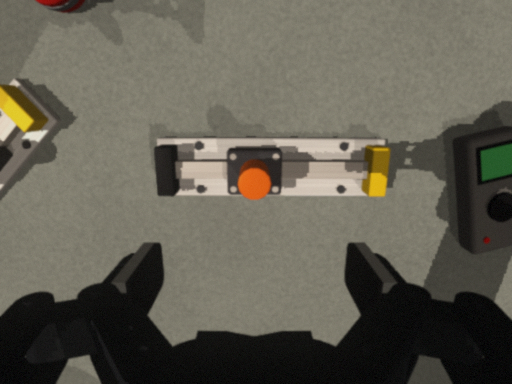

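The wrist view shows the orange knob top at (254,183), in line with the top view to within 2 mm. The black stop is at (166,170) and the yellow at (377,172), so I'm descending over the knob.

```bash
python3 -m crank '[{"travel":[15,0.5,-1],"dr":[0,0,0],"fingers":100},{"travel":[30,0.5,0],"dr":[0,0,0],"fingers":100},{"travel":[35,0,0],"dr":[0,0,0],"fingers":100},{"travel":[35,0,0],"dr":[0,0,0],"fingers":100},{"travel":[30,0,0],"dr":[0,0,0],"fingers":100},{"travel":[20,0,0],"dr":[0,0,0],"fingers":100},{"travel":[13,0,0],"dr":[0,0,0],"fingers":100},{"travel":[0,0,0],"dr":[0,0,0],"fingers":70},{"travel":[0,0,0],"dr":[0,0,0],"fingers":50}]' 30
python3 -m crank '[{"travel":[0,0,0],"dr":[0,0,0],"fingers":42},{"travel":[0,0,0],"dr":[0,0,0],"fingers":35},{"travel":[0,0,0],"dr":[0,0,0],"fingers":20},{"travel":[0,0,0],"dr":[0,0,0],"fingers":20},{"travel":[0,0,0],"dr":[0,0,0],"fingers":20}]' 30
python3 - <<'E'
from h import *
off([.588,-.111,.125])
p,d=optics.snapshot("side"); cv2.imwrite("pics/s2.png",cv2.resize(p[100:380,130:380,::-1],None,fx=2,fy=2))
E
```

```text
clock: 3.3
eef_pos: [0.5863, -0.1717, 0.1271]
tool_rot: [-0.009, 0.708, -0.01, -0.706]
contact_force: [0.7, -0.5, 0.6]
finger_gap: 0.0515
clock: 3.92
eef_pos: [0.5863, -0.1713, 0.1273]
tool_rot: [-0.01, 0.708, -0.01, -0.706]
contact_force: [-0.5, 2.9, 5.5]
finger_gap: 0.0312
clk 3.925 pos [ 0.5863 -0.1713  0.1273] F [-0.53  2.86  5.52] gap 0.0312
[[ 0.002 -0.027 -1.   ]
 [-0.    -1.     0.027]
 [-1.     0.    -0.002]]
tool mm [  2.3 -60.3  -0.1]
```

View pics/s2.png

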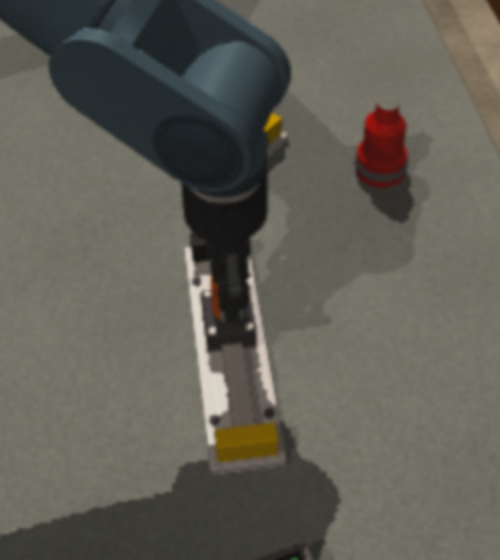

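The gap of 31 mm and the picture show the knob held between the jaws. Next I run it slowly towards the black stop.

```bash
python3 -m crank '[{"travel":[0,-3,0],"dr":[0,0,0],"fingers":20},{"travel":[0,-5,0],"dr":[0,0,0],"fingers":20},{"travel":[0,-6,0],"dr":[0,0,0],"fingers":20},{"travel":[0,-6,0],"dr":[0,0,0],"fingers":20},{"travel":[0,-6,0],"dr":[0,0,0],"fingers":20},{"travel":[0,-6,0],"dr":[0,0,0],"fingers":20},{"travel":[0,-6,0],"dr":[0,0,0],"fingers":20},{"travel":[0,-6,0],"dr":[0,0,0],"fingers":20},{"travel":[0,-5,0],"dr":[0,0,0],"fingers":20},{"travel":[0,-3,0],"dr":[0,0,0],"fingers":20}]'
python3 -m crank '[{"travel":[0,-2,0],"dr":[0,0,0],"fingers":20},{"travel":[0,-2,0],"dr":[0,0,0],"fingers":20},{"travel":[0,-1,0],"dr":[0,0,0],"fingers":20},{"travel":[0,0,0],"dr":[0,0,0],"fingers":20}]'
```

```text
clock: 5.22
eef_pos: [0.5877, -0.1202, 0.1273]
tool_rot: [-0.009, 0.708, -0.01, -0.706]
contact_force: [-1.5, -3.0, 5.5]
finger_gap: 0.0313
clock: 5.72
eef_pos: [0.5878, -0.1152, 0.1273]
tool_rot: [-0.009, 0.708, -0.01, -0.706]
contact_force: [-1.2, -3.3, 5.8]
finger_gap: 0.0314
```

Only the 3 N sliding friction shows so far, so I creep on until the stop is felt.

```bash
for i in 1; do python3 -m crank '[{"travel":[0,-1,0],"dr":[0,0,0],"fingers":20},{"travel":[0,-1,0],"dr":[0,0,0],"fingers":20},{"travel":[0,0,0],"dr":[0,0,0],"fingers":20}]'; done
python3 -m crank '[{"travel":[0,-1,0],"dr":[0,0,0],"fingers":20},{"travel":[0,0,0],"dr":[0,0,0],"fingers":20}]'
```

```text
clock: 6.1
eef_pos: [0.5879, -0.1132, 0.1273]
tool_rot: [-0.009, 0.708, -0.01, -0.706]
contact_force: [-2.0, -2.2, 5.7]
finger_gap: 0.0309
clock: 6.35
eef_pos: [0.5879, -0.1123, 0.1273]
tool_rot: [-0.009, 0.708, -0.01, -0.706]
contact_force: [-1.7, -3.4, 5.6]
finger_gap: 0.0313
```

```bash
python3 -m crank '[{"travel":[0,-1,0],"dr":[0,0,0],"fingers":20},{"travel":[0,-1,0],"dr":[0,0,0],"fingers":20},{"travel":[0,0,0],"dr":[0,0,0],"fingers":20}]'
```

```text
clock: 6.72
eef_pos: [0.588, -0.1102, 0.1273]
tool_rot: [-0.009, 0.708, -0.01, -0.706]
contact_force: [-2.0, -1.9, 5.9]
finger_gap: 0.0314
```

```bash
python3 -m crank '[{"travel":[0,-1,0],"dr":[0,0,0],"fingers":20},{"travel":[0,-1,0],"dr":[0,0,0],"fingers":20},{"travel":[0,0,0],"dr":[0,0,0],"fingers":20}]'
python3 - <<'E'
from h import *
p,d=optics.snapshot("top"); cv2.imwrite("pics/t3.png",cv2.resize(p[150:260,220:400,::-1],None,fx=4,fy=4))
E
```

```text
clock: 7.1
eef_pos: [0.588, -0.109, 0.1273]
tool_rot: [-0.008, 0.708, -0.011, -0.706]
contact_force: [-2.1, -5.1, 5.6]
finger_gap: 0.0314
```

View pics/t3.png

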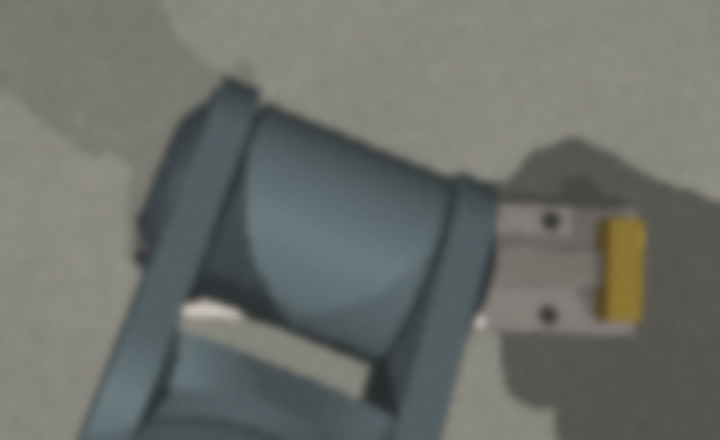

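The carriage is hidden from above. The last 2 mm command produced only 1.2 mm and the force rose to 5 N, which looks like the stop. I'm confirming with 2 mm more.

```bash
python3 -m crank '[{"travel":[0,-1,0],"dr":[0,0,0],"fingers":20},{"travel":[0,-1,0],"dr":[0,0,0],"fingers":20},{"travel":[0,0,0],"dr":[0,0,0],"fingers":20}]'
```

```text
clock: 7.52
eef_pos: [0.588, -0.1087, 0.1273]
tool_rot: [-0.007, 0.708, -0.012, -0.706]
contact_force: [-2.8, -13.4, 3.8]
finger_gap: 0.0314
```

Stop confirmed: 13 N and no movement at y = -0.1087. Now back the full 160 mm.

```bash
python3 -m crank '[{"travel":[0,1,0],"dr":[0,0,0],"fingers":20},{"travel":[0,2,0],"dr":[0,0,0],"fingers":20},{"travel":[0,4,0],"dr":[0,0,0],"fingers":20},{"travel":[0,6,0],"dr":[0,0,0],"fingers":20},{"travel":[0,7,0],"dr":[0,0,0],"fingers":20},{"travel":[0,7,0],"dr":[0,0,0],"fingers":20},{"travel":[0,7,0],"dr":[0,0,0],"fingers":20},{"travel":[0,7,0],"dr":[0,0,0],"fingers":20},{"travel":[0,7,0],"dr":[0,0,0],"fingers":20},{"travel":[0,7,0],"dr":[0,0,0],"fingers":20}]'
python3 -m crank '[{"travel":[0,7,0],"dr":[0,0,0],"fingers":20},{"travel":[0,7,0],"dr":[0,0,0],"fingers":20},{"travel":[0,7,0],"dr":[0,0,0],"fingers":20},{"travel":[0,7,0],"dr":[0,0,0],"fingers":20},{"travel":[0,7,0],"dr":[0,0,0],"fingers":20},{"travel":[0,7,0],"dr":[0,0,0],"fingers":20},{"travel":[0,7,0],"dr":[0,0,0],"fingers":20},{"travel":[0,7,0],"dr":[0,0,0],"fingers":20},{"travel":[0,7,0],"dr":[0,0,0],"fingers":20},{"travel":[0,7,0],"dr":[0,0,0],"fingers":20}]'
python3 -m crank '[{"travel":[0,7,0],"dr":[0,0,0],"fingers":20},{"travel":[0,6,0],"dr":[0,0,0],"fingers":20},{"travel":[0,5,0],"dr":[0,0,0],"fingers":20},{"travel":[0,4,0],"dr":[0,0,0],"fingers":20},{"travel":[0,3,0],"dr":[0,0,0],"fingers":20},{"travel":[0,2,0],"dr":[0,0,0],"fingers":20},{"travel":[0,0,0],"dr":[0,0,0],"fingers":20}]'
```

```text
clock: 8.78
eef_pos: [0.5866, -0.1602, 0.1273]
tool_rot: [-0.01, 0.708, -0.009, -0.706]
contact_force: [-0.1, 3.7, 7.1]
finger_gap: 0.0311
clock: 10.02
eef_pos: [0.5847, -0.2302, 0.1273]
tool_rot: [-0.01, 0.708, -0.009, -0.706]
contact_force: [-1.3, 4.0, 8.2]
finger_gap: 0.0315
clock: 10.9
eef_pos: [0.584, -0.2574, 0.1273]
tool_rot: [-0.01, 0.708, -0.01, -0.706]
contact_force: [0.5, 1.2, 7.7]
finger_gap: 0.0318
```

About 11 mm is left.

```bash
python3 -m crank '[{"travel":[0,1,0],"dr":[0,0,0],"fingers":20},{"travel":[0,2,0],"dr":[0,0,0],"fingers":20},{"travel":[0,2,0],"dr":[0,0,0],"fingers":20},{"travel":[0,2,0],"dr":[0,0,0],"fingers":20},{"travel":[0,1,0],"dr":[0,0,0],"fingers":20},{"travel":[0,1,0],"dr":[0,0,0],"fingers":20},{"travel":[0,1,0],"dr":[0,0,0],"fingers":20},{"travel":[0,0,0],"dr":[0,0,0],"fingers":20}]'
python3 -m crank '[{"travel":[0,1,0],"dr":[0,0,0],"fingers":20},{"travel":[0,1,0],"dr":[0,0,0],"fingers":20},{"travel":[0,0,0],"dr":[0,0,0],"fingers":20}]'
```

```text
clock: 11.9
eef_pos: [0.5837, -0.2673, 0.1273]
tool_rot: [-0.01, 0.708, -0.01, -0.706]
contact_force: [-1.2, 2.8, 7.5]
finger_gap: 0.0311
clock: 12.28
eef_pos: [0.5836, -0.2692, 0.1273]
tool_rot: [-0.01, 0.708, -0.01, -0.706]
contact_force: [-0.3, 2.4, 8.0]
finger_gap: 0.0316
```

```bash
python3 -m crank '[{"travel":[0,1,0],"dr":[0,0,0],"fingers":20},{"travel":[0,1,0],"dr":[0,0,0],"fingers":20},{"travel":[0,0,0],"dr":[0,0,0],"fingers":20}]'
python3 -m crank '[{"travel":[0,1,0],"dr":[0,0,0],"fingers":20},{"travel":[0,0,0],"dr":[0,0,0],"fingers":20}]'
```

```text
clock: 12.65
eef_pos: [0.5836, -0.2695, 0.1273]
tool_rot: [-0.011, 0.707, -0.008, -0.707]
contact_force: [-1.2, 9.7, 10.0]
finger_gap: 0.0308
clock: 12.9
eef_pos: [0.5837, -0.2696, 0.1272]
tool_rot: [-0.011, 0.707, -0.008, -0.707]
contact_force: [-0.1, 13.2, 12.4]
finger_gap: 0.0314
```

Yellow stop reached: 13 N and no movement, 160.9 mm from the black one. I release with the slight bias into the stop kept on.

```bash
python3 -m crank '[{"travel":[0,0,0],"dr":[0,0,0],"fingers":45},{"travel":[0,0,0],"dr":[0,0,0],"fingers":60},{"travel":[0,0,0],"dr":[0,0,0],"fingers":80},{"travel":[0,0,0],"dr":[0,0,0],"fingers":90},{"travel":[0,0,0],"dr":[0,0,0],"fingers":90}]'
python3 -m crank '[{"travel":[-6,0,0],"dr":[0,0,0],"fingers":90},{"travel":[-12,0,0],"dr":[0,0,0],"fingers":90},{"travel":[-20,0,0],"dr":[0,0,0],"fingers":90},{"travel":[-25,0,0],"dr":[0,0,0],"fingers":90},{"travel":[-30,0,0],"dr":[0,0,0],"fingers":90},{"travel":[-30,0,0],"dr":[0,0,0],"fingers":90},{"travel":[-25,0,0],"dr":[0,0,0],"fingers":90},{"travel":[-15,0,0],"dr":[0,0,0],"fingers":90},{"travel":[0,0,0],"dr":[0,0,0],"fingers":90}]'
python3 - <<'E'
from h import *
c=optics.get_calibration("wrist"); p,d=optics.snapshot("wrist"); cv2.imwrite("pics/w4.png",p[:,:,::-1])
for k,z in (('orange',.096),('yellow',.04)):
    for q,s in blobs(p,*COL[k]): print(k,q,s,ray("wrist",q,z,c).round(4))
p,d=optics.snapshot("side"); cv2.imwrite("pics/s4.png",p[:,:,::-1])
E
```

```text
clock: 13.52
eef_pos: [0.5827, -0.2725, 0.1258]
tool_rot: [0.01, -0.707, 0.01, 0.707]
contact_force: [-0.3, -0.4, 0.1]
finger_gap: 0.0769
clock: 14.65
eef_pos: [0.5833, -0.2726, 0.2909]
tool_rot: [-0.009, 0.708, -0.01, -0.706]
contact_force: [-0.5, -0.1, -0.1]
finger_gap: 0.077
orange [249.31243243 188.81837838] [232 173  36  33 925] [ 0.5838 -0.2695  0.096 ]
yellow [287.57594937 175.19831224] [278 149  20  53 948] [ 0.5832 -0.3094  0.04  ]
```

View pics/w4.png

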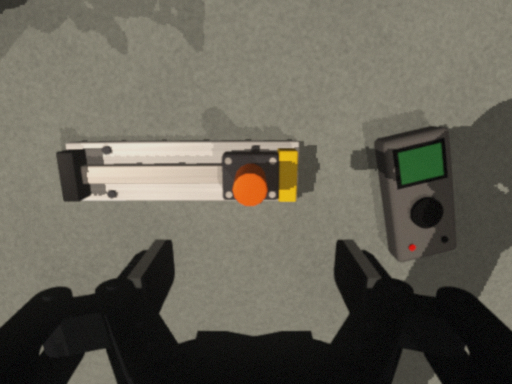

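View pics/s4.png

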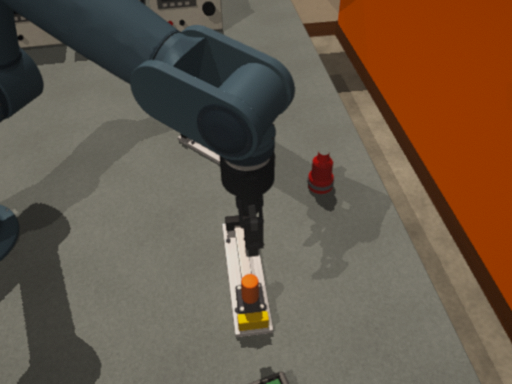

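The wrist view shows the carriage's edge touching the yellow stop at (278,175), with the knob at (249,189). In the side view the coupling is still at (321,174), and the gripper is clear.

```bash
python3 -c "
from bench import ctrl
print(ctrl.sign_off())"
```

```text
the job is handed in; nothing more can be done
None
```

I gripped the orange knob, ran the carriage to the black stop, then back the full length to the yellow stop, and let go of it there. I then lifted the gripper clear and handed the job in at about 15 s.

- **Stops reached:** at each end the force rose to about 13 N and the carriage stopped moving. The two stop points were 160.9 mm apart, against 160 mm of nominal travel.
- **Sticky spots:** the carriage moved at up to about 56 mm/s, slower near the ends. The force read at the end of each move was about 1–4 N along the slide, with no sticky spot seen. I had no continuous force reading in between.
- **Final position:** the last wrist picture puts the knob 40 mm from the yellow stop's centre, which is right for the carriage resting against it. The gripper force read zero.
- **Things left alone:** the coupling stands where it was in the side picture. The arm hid the blue carriage in that last picture, so I did not re-measure it, but the gripper never came near it.
- **Small disagreement:** the first side-camera estimate of the knob was about 20 mm off the top camera's. I put that down to an assumed height. The top and wrist views agreed within 2 mm and the grip confirmed them.

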